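Return the gauges to the sloping gauge rack

ROBOT

A 6-joint arm with a two-finger parallel gripper is mounted at the origin on a cart in front of the work surface, level with it; the furniture and walls round the work are solid. World frame = base frame: x ahead of the robot, y to its left, z up, the work surface at z = 0. Lengths are in m, angles in rad, forces in N, time in s.
With the tool pointing down it reaches from about 0.225 to 0.875 m from the base axis. Payload 3.4 kg.
Tool frame: the origin (TCP) lies on the mounting face of the last link; the fingertips stand 173 mm ahead of it and the grasp point (between the pads) lies 155 mm ahead of it; z points along the fingers, y is the line along which they close (so a half turn about z gives the same grasp; the last joint's range is limited). The gripper opens to 85 mm and grips with 20 to 120 N. Pads are 22 mm wide; open, the fingers measure 114 mm over their backs; the gripper's body (76 mm by 85 mm) begins 54 mm behind the grasp point. The pads swing forward as they close: fully open they stand 13 mm farther back than shut.
Start: joints at [-1.342, 0.276, 1.505, -0, 1.361, -0.121], TCP at [0.197, -0.54, 0.405] pointing down, gripper open.
Joint ranges: [-2.89, 2.89], [-0.75, 2.08], [0.22, 2.7], [-1.18, 4.32], [0.11, 2.71], [-2.7, 2.7]. Speed limits (rad/s): [2.57, 2.57, 3.14, 3.14, 3.14, 3.14].

INTERFACE

Orientations are given as a unit quaternion [w, x, y, z].
In Python, from rig import manip gives the robot as it stands.
- The arm moves only by the tool carry_out, never from a script. Its arguments are lists of equal length, an entry for each row: "linear": the shift along the world's x, y, z each as a share of 500 mm, from -1 to 1, a list of three; "angular": the turn, a rotation vector about the world's x, y, z each as a share of 0.08 rad, from -1 to 1, a list of three; "hand": the opening, from 0 (shut) to 1 (fully open). In form: {"linear": [[x, y, z], ...], "angular": [[rx, ry, rz], ...], "hand": [hand, ...]}. A call has 1 to 8 rows; each row shifts and turns the commanded pose from where the row before left it; what a row does not reach is not made up. A row lasts 1/12 s, in which the tool goes at most 41.7 mm and 7.16 degrees, less where a joint would pass 70% of its speed; a pose out of reach is approached as far as the arm can. A call with a number of a shift or a turn outside -1 to 1 is refused whole. A call with a gripper value outside its range is refused whole. The fingers move at their own pace and stop on an object; "force" is the grip in N (left out, the last holds). Time passes only in rows, so rows that do not move let the fingers close. It gives the time, the measured TCP pose, the force, the opening and the grip force at its end, in the units of the state.
- manip.get_state(): the state, without advancing time (a new reading comes with each control period).
- manip.get_image(name): name is "side" or "top"; returns the picture (400x640x3 uint8, red, green, blue); there is no depth.
- manip.camera_params(name): a dict with "fx", "fy", "cx", "cy" (pixels), "view" (4x4, takes a point from world to camera coordinates). Camera axes: x right, y down, z forward; pixel columns grow to the right and rows downward; lengths in m; the calibration is good to about 2 mm. A picture is of the moment at which its call begins. camera_params takes no time and is no camera call.
- manip.sign_off(): hands the job in; it is judged then, once.
The state is a dict: "clock": time; "qpos": joint angles; "qd": joint speeds; "effort": joint torques, N m; "position": TCP position; "ee_rot": TCP orientation; "contact_force": force on the tool from outside, world axes, zero at the start; "moment": the same for the moment, N m; "width": finger opening in m; "gripper_force": force on a finger pad.
Only numpy, scipy, OpenCV 4.12 (cv2) and the standard library are available. Lean on these libraries where they do the work, as an engineer would, in place of code of your own. Each camera call takes 0.05 s, during which the arm holds its last target. There are 200 camera calls.

TASK

The check is finished: put the ring gauge and the plug gauge that lie out on the open bench back in the sloping rack, each in the recess cut to its own shape and lying flat on the bottom of it. Set them in, do not drop them, and leave the deburring tool, the tally counter and the marker where they are.

Things in the scene. Friction and masses are not known exactly. Their poses are not given: they have to be found in the camera images.
- ring_gauge: Ground steel ring gauge, a short ring 48 mm across and 16 mm high with a grooved rim and a hole in the middle, loose, lying flat on the bench; 0.12 kg. Grip it across the rim. Origin: centre of its underside, z up.
- ring_mid (a point): Centre of the ring gauge, 8 mm above its underside; axes of the ring gauge (z along the hole).
- plug_gauge: Double-ended steel plug gauge, a bar 121 mm long with a hexagon grip 15 mm wide, 13 mm high, loose, on the open bench before the rack (two like it by the dial fixture at the back are fixed, not meant); 0.075 kg. Grip the hexagon near the middle. Origin: middle of its underside, y along the bar, z up.
- plug_mid (a point): Middle of the plug gauge, 6.5 mm above its underside; axes of the plug gauge (y along the bar).
- rack: Grey steel rack, fixed, 160 mm deep and 222 mm wide; its three bays, whose order varies, lie side by side on its top, which slopes 25 degrees from 24 mm above the bench at the front to 92 mm at the back. Origin: centre of its underside; x to its back, y to its left, z up.
- bay_ring_seat (a point): Grey bay plate of the rack, 160 mm up the slope, 68 mm wide, rising 25 degrees away from the robot. It has a black-lined recess, large round one, 54 mm across and 7 mm deep, and a small plate with a large ring drawn on it at its top: the place of the ring gauge. This point: centre of the recess floor; x up the slope, y to the rack's left, z square out of the face.
- bay_plug_seat (a point): Grey bay plate of the rack, 160 mm up the slope, 68 mm wide, rising 25 degrees away from the robot. It has a black-lined recess, long straight one, 129 mm up the slope, 20 mm wide, 5 mm deep, and a small plate with a bar drawn on it at its top: the place of the plug gauge, either end up. This point: centre of the recess floor; x up the slope, y to the rack's left, z square out of the face.
- bay_spare_seat (a point): Grey bay plate of the rack, 160 mm up the slope, 68 mm wide, rising 25 degrees away from the robot. It has a black-lined recess, small round one, 34 mm across and 7 mm deep, for a smaller gauge that is not here; it stays empty. This point: centre of the recess floor; x up the slope, y to the rack's left, z square out of the face.
- deburr_tool: Deburring tool with an orange handle, 146 mm long, 14 mm thick, loose on the bench; leave it. Origin: middle of its underside, y along it.
- tally_counter: Small steel hand tally counter, 71x48x22 mm, loose on the bench; leave it. Origin: centre of its underside.
- marker: Black and white marker pen, 135 mm long, 17 mm thick, loose on the bench; leave it. Origin: middle of its underside, y along it.
There are look-alikes about, which are no part of the job. Leave any blue look-alike of the plug_gauge alone.

How it is judged:
At the end, for the whole second after the job is handed in: Ring gauge flat (0.12 rad) in the large round recess, centre within 6 mm of the recess centre and 8 +-3 mm over its floor; plug gauge in line (0.12 rad) in the long recess, middle within 9 mm along and 6 mm across, 6.5 +-3 mm over its floor; both at rest (x of ring_mid in the frame of bay_ring_seat between -0.006 and 0.006 m and y of ring_mid in the frame of bay_ring_seat between -0.006 and 0.006 m and z of ring_mid in the frame of bay_ring_seat between 0.005 and 0.011 m and angle between the z axis of ring_mid and the z axis of bay_ring_seat, either way round below 0.12 rad and linear speed of each of ring_gauge, plug_gauge below 0.02 m/s and x of plug_mid in the frame of bay_plug_seat between -0.009 and 0.009 m and y of plug_mid in the frame of bay_plug_seat between -0.006 and 0.006 m and z of plug_mid in the frame of bay_plug_seat between 0.0035 and 0.0095 m and angle between the y axis of plug_mid and the x axis of bay_plug_seat, either way round below 0.12 rad); the robot touches nothing.
It fails at once if the ring gauge is let fall (moves faster than 0.6 m/s while the fingers do not touch it) (linear speed of ring_gauge above 0.6 m/s and contact force between the fingers and ring_gauge below 0.05 N).
It fails at once if the plug gauge is let fall (moves faster than 0.6 m/s while the fingers do not touch it) (linear speed of plug_gauge above 0.6 m/s and contact force between the fingers and plug_gauge below 0.05 N).
It fails at once if the deburring tool is moved more than 20 mm (distance of deburr_tool from where it was at the start of the episode above 0.02 m).
It fails at once if the tally counter is moved more than 20 mm (distance of tally_counter from where it was at the start of the episode above 0.02 m).
It fails at once if the marker is moved more than 20 mm (distance of marker from where it was at the start of the episode above 0.02 m).
It also fails if it takes over 53 s, if anything falls off the work surface, if the arm or the gripper's body presses on something with over 40 N, if the wrist force passes 120 N, or if a joint passes its speed limit or range.

## Working session

There is one attempt and no reset: what is moved stays moved. The work goes in short steps, Python scripts to look and compute and a tool call to move; the robot and the scene stay as the last step left them, time stands still between calls to the robot, and variables do not carry over. Pictures are saved under pics/ and viewed, at most 10 in all, crops included, and the job is handed in when it is done.

Besides the shell and the picture viewer there is one more tool, called after "Call:" as name(argument=value, ...) on one line, values as JSON. carry_out: Moves the arm, as the interface text tells. Its arguments: {"type":"object","properties":{"linear":{"type":"array"},"angular":{"type":"array"},"hand":{"type":"array"},"force":{"type":"number"}},"required":["linear","angular","hand"]}

```bash
mkdir -p pics; ls; python3 - <<'E'
from rig import manip
import cv2
for n in("top","side"):
    im=manip.get_image(n); cv2.imwrite(f"pics/{n}0.png",im[:,:,::-1]); p=manip.camera_params(n); print(n,p)
print(manip.get_state())
E
```

```text
pics
top {'fx': 391.8083090731933, 'fy': 391.8083090731933, 'cx': 315.5187263348847, 'cy': 199.5860018564127, 'view': array([[ 0.01414214, -0.99973905, -0.01793955, -0.32158822],
       [-0.98952732, -0.01141563, -0.14389363,  0.47493764],
       [ 0.14365129,  0.01978664, -0.98943054,  0.91083833],
       [ 0.        ,  0.        ,  0.        ,  1.        ]])}
side {'fx': 380.3668412523245, 'fy': 380.3668412523245, 'cx': 324.75696189262817, 'cy': 201.35056671449846, 'view': array([[ 0.80886002, -0.5879937 ,  0.00297968, -0.57985471],
       [-0.28995891, -0.40327356, -0.86792527,  0.05115024],
       [ 0.51153622,  0.70116606, -0.49668587,  0.93098295],
       [ 0.        ,  0.        ,  0.        ,  1.        ]])}
{'clock': 0.1, 'qpos': array([-1.34202082e+00,  2.76551646e-01,  1.50602014e+00,  3.02024966e-05,
        1.36072613e+00, -1.21008284e-01]), 'qd': array([-0.00118791, -0.00263582, -0.00216177,  0.00039736,  0.00292964,
       -0.00101707]), 'effort': array([ 1.16935604e-03, -4.17699802e+01, -2.46404099e+01, -2.84820617e-04,
        5.87645627e-03, -8.04135681e-06]), 'position': array([ 0.19700172, -0.53999651,  0.40390921]), 'ee_rot': array([-8.52189952e-04,  9.84745547e-01,  1.73998507e-01, -3.11755261e-05]), 'contact_force': array([ 0.63856279, -0.0397112 ,  0.36710219]), 'moment': array([ 0.00073202, -0.00622006,  0.02334457]), 'gripper_force': 0.0, 'width': 0.08557269279201317}
```

View pics/top0.png

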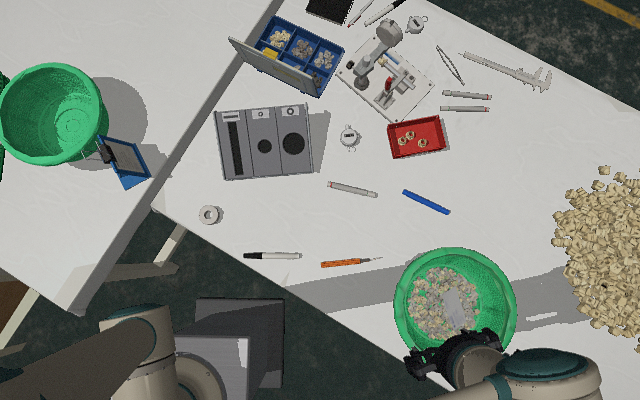

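View pics/side0.png

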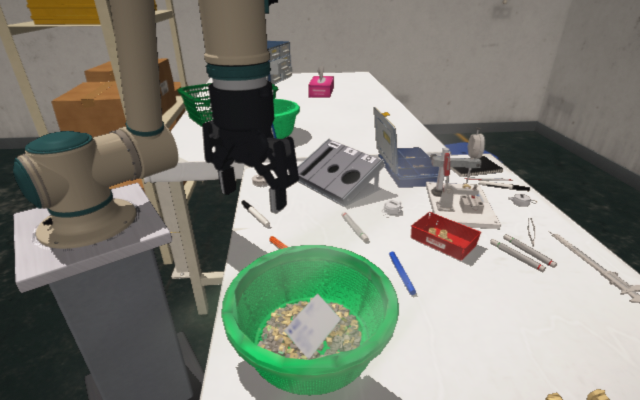

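The top view shows the ring gauge at about (210,215), the grey plug at (352,189) and the rack at about (265,143). Its bays from left to right are plug, spare (small) and ring (large). The blue bar at (426,201) is the look-alike. I'll enlarge the top view to get sharper pixel positions.

```bash
python3 - <<'E'
import cv2
im=cv2.imread("pics/top0.png")
c=im[95:229,190:390]; cv2.imwrite("pics/c1.png",cv2.resize(c,None,fx=4,fy=4,interpolation=cv2.INTER_CUBIC))
E
```

```text
(no output)
```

View pics/c1.png

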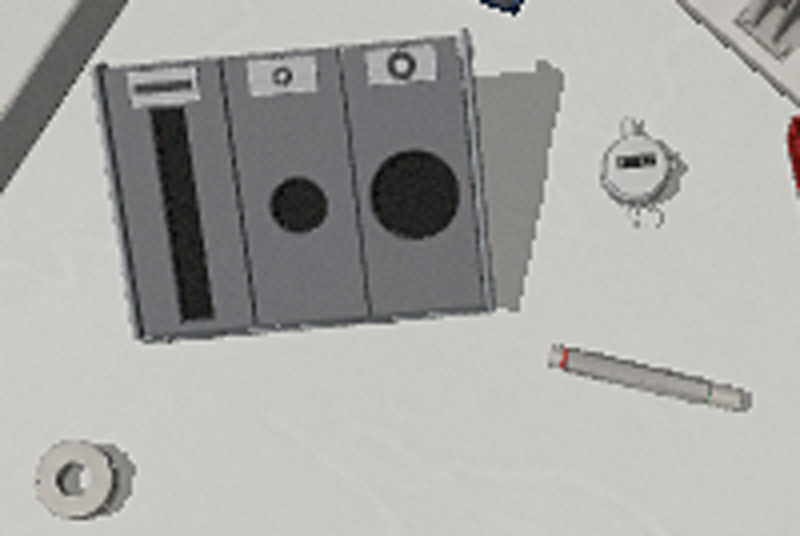

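```bash
cat > h.py <<'E'
import numpy as np
from rig import manip
from scipy.optimize import least_squares
def full(c,o=(190,95),s=4): return (np.array(c,float)+.5)/s-.5+np.array(o)
def ray(n,px):
    p=manip.camera_params(n);V=p["view"];R=V[:3,:3];o=-R.T@V[:3,3]
    return o,R.T@np.array([(px[0]-p["cx"])/p["fx"],(px[1]-p["cy"])/p["fy"],1.])
def onz(n,px,z):
    o,d=ray(n,px);return o+d*(z-o[2])/d[2]
def proj(n,X):
    p=manip.camera_params(n);V=p["view"];c=V[:3,:3]@X+V[:3,3]
    return np.array([p["fx"]*c[0]/c[2]+p["cx"],p["fy"]*c[1]/c[2]+p["cy"]])
a=np.radians(25);
def frame(q):  # face centre, height .058
    c,s=np.cos(q[2]),np.sin(q[2])
    Z=np.array([[c,-s,0],[s,c,0],[0,0,1.]])
    R=Z@np.array([[np.cos(a),0,-np.sin(a)],[0,1,0],[np.sin(a),0,np.cos(a)]])
    return np.array([q[0],q[1],.058]),R
def onface(n,px,q):
    o,d=ray(n,px);C,R=frame(q);N=R[:,2];X=o+d*((C-o)@N/(d@N));return R.T@(X-C)
E
python3 - <<'E'
from h import *
np.set_printoptions(precision=4,suppress=True)
P=[full(c) for c in [(102,66),(467,38),(492,310),(140,340)]]
L=[(.08,.111),(.08,-.111),(-.08,-.111),(-.08,.111)]
def res(q):
    C,R=frame(q);return np.concatenate([proj("top",C+R@[u,v,0])-p for (u,v),p in zip(L,P)])
r=least_squares(res,[.5,.05,0]);q=r.x;print("q",q,"res",r.fun)
for k,c in dict(bl=(102,66),br=(467,38),fr=(492,310),fl=(140,340),ring=(415,195),ringL=(370,195),ringR=(460,195),small=(299,205),p1=(149,106),p2=(186,106),p3=(213,318),p4=(180,321)).items(): print(k,onface("top",full(c),q)*1000)
print("ring",onz("top",full((75,480)),.016),[np.linalg.norm(onz("top",full(x),.016)-onz("top",full(y),.016)) for x,y in [((36,480),(115,480)),((75,440),(75,520))]])
A,B=onz("top",full((549,356)),.0065),onz("top",full((751,401)),.0065);print("plug",A,B,(A+B)/2,np.linalg.norm(A-B),np.arctan2(*(B-A)[1::-1]))
E
```

```text
q [ 0.6117 -0.1925  0.0918] res [-1.6486  1.0957  1.8198  0.4068  1.0058 -0.6804 -1.1979 -0.9598]
bl [ 82.1775 106.7988  -0.    ]
br [  81.2538 -106.8479    0.    ]
fr [ -81.4975 -108.4083    0.    ]
fl [-82.6399 108.4305   0.    ]
ring [ -7.5032 -68.0512   0.    ]
ringL [ -5.3397 -41.2045   0.    ]
ringR [ -9.6687 -94.9233   0.    ]
small [-7.8956  1.7925  0.    ]
p1 [57.206 82.823  0.   ]
p2 [55.4837 61.2013  0.    ]
p3 [-72.5639  62.1013   0.    ]
p4 [-72.7858  82.411    0.    ]
ring [ 0.4411 -0.0539  0.016 ] [np.float64(0.04850185638699717), np.float64(0.049148961248860326)]
plug [ 0.523  -0.3426  0.0065] [ 0.4962 -0.4674  0.0065] [ 0.5096 -0.405   0.0065] 0.12765078631370003 -1.7828285841278264
```

```bash
python3 - <<'E'
import cv2
im=cv2.imread("pics/side0.png")
c=im[130:250,245:395]; cv2.imwrite("pics/c2.png",cv2.resize(c,None,fx=5,fy=5,interpolation=cv2.INTER_CUBIC))
from h import *
np.set_printoptions(precision=1,suppress=True)
q=[ 0.6117,-0.1925,0.0918]; C,R=frame(q)
for k,X in dict(ring=C+R@[-.0075,-.068,0],small=C+R@[-.0079,.0018,0],pt=C+R@[.0564,.072,0],pb=C+R@[-.0727,.0722,0],plugA=np.array([.523,-.3426,.0065]),plugB=np.array([.4962,-.4674,.0065]),fr=C+R@[-.0815,-.108,0]).items(): print(k,(proj("side",X)-[245,130]+.5)*5-.5)
E
```

```text
ring [526.  232.8]
small [439.1 192.4]
pt [432.8  87.5]
pb [282.1 224.7]
plugA [489.7 422.5]
plugB [615.4 559.5]
fr [485.6 350.1]
```

View pics/c2.png

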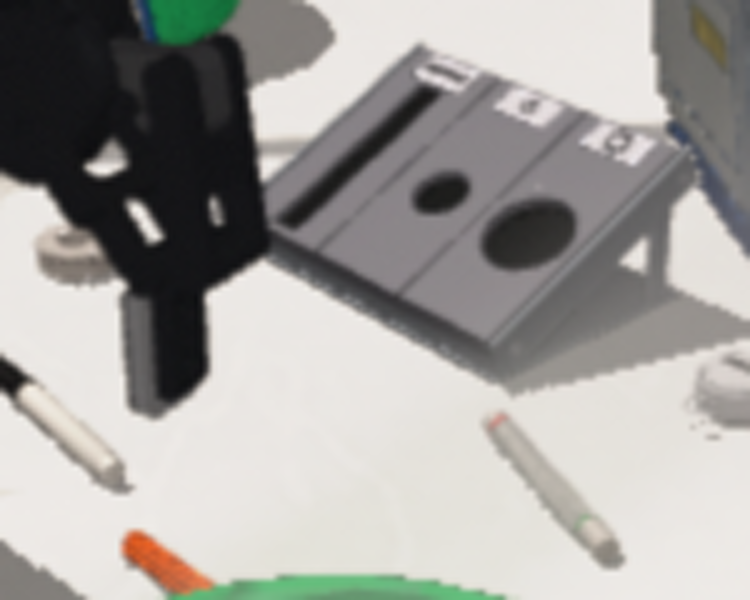

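Both views agree to within about 2 mm:
- **Plug recess:** its predicted middle in the side crop falls within about 8 px at 5x.
- **Ring recess:** seen at (529,233), predicted at (526,233).
- **Plug gauge:** ends seen at (490,415) and (617,560), as predicted.

I'll take the plug first.

Call:
carry_out(linear=[[0.048,0.021,0],[0.048,0.021,0],[0.048,0.021,0],[0.048,0.021,0],[0.048,0.021,0],[0.048,0.021,0],[0.048,0.021,0],[0.048,0.021,0]], angular=[[0,0,0.971],[0,0,0.971],[0,0,0.971],[0,0,0.971],[0,0,0.971],[0,0,0.971],[0,0,0.971],[0,0,0.971]], hand=[0.6,0.6,0.6,0.6,0.6,0.6,0.6,0.6])

```text
clock: 0.77
position: [0.3901, -0.4554, 0.4042]
ee_rot: [-0.0, 0.883, 0.468, -0.0]
contact_force: [-0.5, 0.0, 1.6]
width: 0.0517
gripper_force: 0.0
```

Call:
carry_out(linear=[[0.048,0.021,-0.03],[0.048,0.021,-0.03],[0.048,0.021,-0.03],[0.048,0.021,-0.03],[0.048,0.021,-0.03],[0,0,-0.05],[0,0,-0.05],[0,0,0]], angular=[[0,0,0.971],[0,0,0.971],[0,0,0.971],[0,0,0.971],[0,0,0.971],[0,0,0],[0,0,0],[0,0,0]], hand=[0.6,0.6,0.6,0.6,0.6,0.6,0.6,0.6])

```text
clock: 1.43
position: [0.5081, -0.4017, 0.2739]
ee_rot: [-0.006, 0.777, 0.629, -0.001]
contact_force: [-1.2, 0.4, -1.6]
width: 0.0512
gripper_force: 0.0
```

```bash
python3 - <<'E'
from h import *
import cv2
im=manip.get_image("side"); cv2.imwrite("pics/side1.png",cv2.resize(im[90:250,260:440,::-1],None,fx=3.6,fy=3.6,interpolation=cv2.INTER_CUBIC))
s=manip.get_state();print(s["clock"],s["position"],s["ee_rot"],s["qpos"],s["width"])
w,x,y,z=s["ee_rot"];print(2*np.arctan2(y,x))
for d in(.155,.173):
  X=s["position"]-[0,0,d];print((proj("side",X)-[260,90]+.5)*3.6-.5)
E
```

```text
1.4833 [ 0.50839057 -0.40258082  0.27649474] [-3.78480228e-03  7.77501566e-01  6.28869456e-01 -4.43996783e-04] [-7.76982979e-01  4.74790368e-01  1.52268993e+00 -2.55935475e-05
  1.15173385e+00 -5.66384494e-01] 0.05136087137407731
1.3602083454205216
[344.88309502 338.63607107]
[343.64560769 364.24992899]
```

View pics/side1.png

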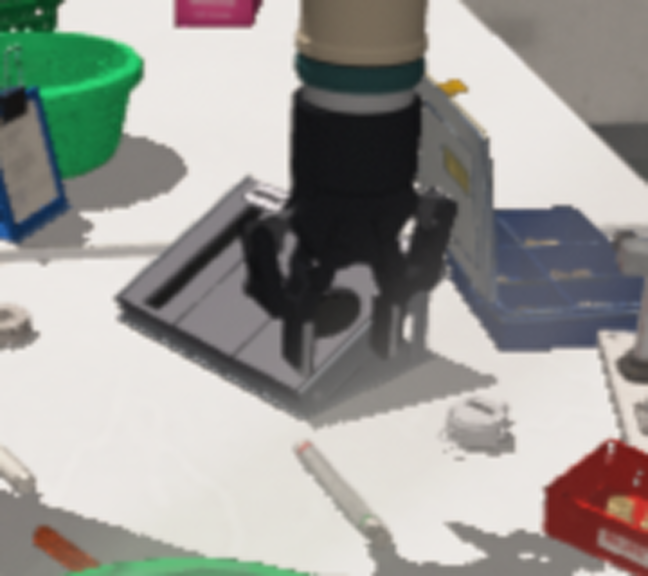

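The fingertips at about (344,363) are centred over the plug's line, whose middle is at about (341,490). The next step is to lower and grip.

Call:
carry_out(linear=[[0.001,-0.003,-0.04],[0,0,-0.04],[0,0,-0.04],[0,0,-0.04],[0,0,-0.03],[0,0,-0.014],[0,0,0],[0,0,0]], angular=[[0,0,0],[0,0,0],[0,0,0],[0,0,0],[0,0,0],[0,0,0],[0,0,0],[0,0,0]], hand=[0.6,0.6,0.6,0.6,0.6,0.6,0.6,0.5])

```text
clock: 2.15
position: [0.5098, -0.4058, 0.1789]
ee_rot: [0.001, 0.778, 0.629, 0.0]
contact_force: [1.3, 0.6, 0.3]
width: 0.043
gripper_force: 0.0
```

Call:
carry_out(linear=[[0,0,0],[0,0,0],[0,0,0],[0,0,0],[0,0,0],[0,0,0],[0,0,0],[0,0,0]], angular=[[0,0,0],[0,0,0],[0,0,0],[0,0,0],[0,0,0],[0,0,0],[0,0,0],[0,0,0]], hand=[0.3,0.2,0.1,0,0,0,0,0], force=40)

```text
clock: 2.82
position: [0.5099, -0.4056, 0.1794]
ee_rot: [0.001, 0.778, 0.629, 0.0]
contact_force: [-0.9, 0.1, 6.5]
width: 0.0127
gripper_force: 39.1
```

The width reads 12.7 mm with an upward force, so the pads are sitting above the hexagon's side corners. I'll open, go 4 mm lower and regrip.

Call:
carry_out(linear=[[0,0,0],[0,0,0],[0,0,-0.004],[0,0,-0.004],[0,0,0],[0,0,0],[0,0,0],[0,0,0]], angular=[[0,0,0],[0,0,0],[0,0,0],[0,0,0],[0,0,0],[0,0,0],[0,0,0],[0,0,0]], hand=[0.35,0.35,0.35,0.35,0.35,0,0,0], force=40)

```text
clock: 3.48
position: [0.5097, -0.4053, 0.1739]
ee_rot: [0.0, 0.778, 0.629, 0.0]
contact_force: [-0.3, -0.0, 1.8]
width: 0.0132
gripper_force: 39.2
```

Call:
carry_out(linear=[[0,0,0],[0,0,0],[0,0,0],[0,0,0],[0,0,0]], angular=[[0,0,0],[0,0,0],[0,0,0],[0,0,0],[0,0,0]], hand=[0,0,0,0,0])

```text
clock: 3.9
position: [0.5097, -0.4053, 0.174]
ee_rot: [0.0, 0.778, 0.629, 0.0]
contact_force: [0.2, -0.0, 3.6]
width: 0.0129
gripper_force: 39.5
```

The width is the same when lower, so 13 mm is just how the grip reads. I'll regrip about 3 mm higher so the tips clear the recess edge, then lift.

Call:
carry_out(linear=[[0,0,0],[0,0,0],[0,0,0.006],[0,0,0],[0,0,0],[0,0,0],[0,0,0],[0,0,0]], angular=[[0,0,0],[0,0,0],[0,0,0],[0,0,0],[0,0,0],[0,0,0],[0,0,0],[0,0,0]], hand=[0.3,0.3,0.3,0.3,0,0,0,0], force=60)

```text
clock: 4.57
position: [0.5096, -0.4052, 0.177]
ee_rot: [0.0, 0.778, 0.629, 0.0]
contact_force: [-0.2, 0.9, 2.2]
width: 0.0117
gripper_force: 58.6
```

Call:
carry_out(linear=[[0,0,0],[0,0,0],[0,0,0],[0,0,0.01],[0,0,0.02],[0,0,0.03],[0,0,0.04],[0,0,0.04]], angular=[[0,0,0],[0,0,0],[0,0,0],[0,0,0],[0,0,0],[0,0,0],[0,0,0],[0,0,0]], hand=[0,0,0,0,0,0,0,0])

```text
clock: 5.23
position: [0.5094, -0.405, 0.2473]
ee_rot: [-0.001, 0.778, 0.629, -0.0]
contact_force: [-0.0, -0.4, -1.3]
width: 0.0118
gripper_force: 58.8
```

```bash
python3 - <<'E'
from h import *
np.set_printoptions(precision=4,suppress=True)
q=[ 0.6117,-0.1925,0.0918]; C,R=frame(q)
sp=C+R@[-.0079,.072,-.005]; sr=C+R@[-.0075,-.068,-.007]
print("seats",sp,sr,"N",R[:,2],"u",R[:,0],"v",R[:,1])
h=sp+.237*R[:,2];c=np.array([.5095,-.405,.247])
print("plug hover",h,"final",sp+.179*R[:,2],"delta shares",(h-c)/.5, "descend .058:",-.058*R[:,2]/.5)
E
```

```text
seats [ 0.6001 -0.1213  0.0501] [ 0.6141 -0.2606  0.0485] N [-0.4208 -0.0387  0.9063] u [0.9025 0.0831 0.4226] v [-0.0917  0.9958  0.    ]
plug hover [ 0.5003 -0.1304  0.2649] final [ 0.5247 -0.1282  0.2124] delta shares [-0.0183  0.5491  0.0358] descend .058: [ 0.0488  0.0045 -0.1051]
```

Call:
carry_out(linear=[[-0.001,0.0343,0.025],[-0.001,0.0343,0.025],[-0.001,0.0343,0.025],[-0.001,0.0343,0.025],[-0.001,0.0343,0],[-0.001,0.0343,0],[-0.001,0.0343,0],[-0.001,0.0343,0]], angular=[[0,0,-0.99],[0,0,-0.99],[0,0,-0.99],[0,0,-0.99],[0,0,-0.99],[0,0,-0.99],[0,0,-0.99],[0,0,-0.99]], hand=[0,0,0,0,0,0,0,0])

```text
clock: 5.9
position: [0.5054, -0.2671, 0.2974]
ee_rot: [0.0, 0.936, 0.353, 0.0]
contact_force: [0.1, -0.2, -0.3]
width: 0.0118
gripper_force: 58.8
```

Call:
carry_out(linear=[[-0.001,0.0343,0],[-0.001,0.0343,0],[-0.001,0.0343,0],[-0.001,0.0343,0],[-0.001,0.0343,0],[-0.001,0.0343,0],[-0.001,0.0343,0],[-0.001,0.0343,0]], angular=[[0,0,-0.99],[0,0,-0.99],[0,0,-0.99],[0,0,-0.99],[0,0,-0.99],[0,0,-0.99],[0,0,-0.99],[0,0,-0.99]], hand=[0,0,0,0,0,0,0,0])

```text
clock: 6.57
position: [0.5013, -0.1299, 0.2973]
ee_rot: [0.0, 0.999, 0.044, 0.0]
contact_force: [-0.4, 0.5, -0.4]
width: 0.0119
gripper_force: 58.8
```

Call:
carry_out(linear=[[0,0,0],[0,0,0],[0,0,0],[0,0,-0.01],[0,0,-0.02],[-0.002,0,-0.034],[0,0,0],[0,0,0]], angular=[[0.0834,-0.905,0],[0.0834,-0.905,0],[0.0834,-0.905,0],[0.0834,-0.905,0],[0.0834,-0.905,0],[0.0834,-0.905,0],[0,0,0],[0,0,0]], hand=[0,0,0,0,0,0,0,0])

```text
clock: 7.23
position: [0.4996, -0.1305, 0.2642]
ee_rot: [-0.011, 0.976, 0.045, 0.214]
contact_force: [0.4, 1.1, -0.7]
width: 0.0119
gripper_force: 58.8
```

```bash
python3 - <<'E'
from h import *
import cv2
np.set_printoptions(precision=4,suppress=True)
from scipy.spatial.transform import Rotation as T
im=manip.get_image("side"); im2=manip.get_image("top")
a1=cv2.resize(im[100:220,250:390,::-1],None,fx=2.8,fy=2.8,interpolation=cv2.INTER_CUBIC)
a2=cv2.resize(im2[60:216,200:340,::-1],None,fx=2.8,fy=2.8,interpolation=cv2.INTER_CUBIC)
h=max(a1.shape[0],a2.shape[0]);o=np.zeros((h,a1.shape[1]+a2.shape[1],3),np.uint8);o[:a1.shape[0],:a1.shape[1]]=a1;o[:a2.shape[0],a1.shape[1]:]=a2
cv2.imwrite("pics/m1.png",o)
s=manip.get_state();w,x,y,z=s["ee_rot"];Rt=T.from_quat([x,y,z,w]).as_matrix()
print(s["position"],s["qpos"],s["width"]);print(Rt)
q=[ 0.6117,-0.1925,0.0918]; C,R=frame(q);print(R)
g=s["position"]+Rt@[0,0,.1705]; print("plug mid in face",R.T@(g-C))
for e in(-.06,.06):
  X=g+Rt[:,0]*e; print((proj("side",X)-[250,100]+.5)*2.8-.5,(proj("top",X)-[200,60]+.5)*2.8-.5+[392,0])
E
```

```text
[ 0.5012 -0.1311  0.2657] [-0.475   0.2348  2.0111  0.4371  0.5643  0.6703] 0.011701400477385679
[[ 0.9024  0.0926  0.4209]
 [ 0.0844 -0.9957  0.0381]
 [ 0.4226  0.0012 -0.9063]]
[[ 0.9025 -0.0917 -0.4208]
 [ 0.0831  0.9958 -0.0387]
 [ 0.4226  0.      0.9063]]
plug mid in face [-0.0068  0.0712  0.0619]
[126.341  162.9409] [488.8981 331.4846]
[208.3587  90.109 ] [467.7549 183.5234]
```

View pics/m1.png

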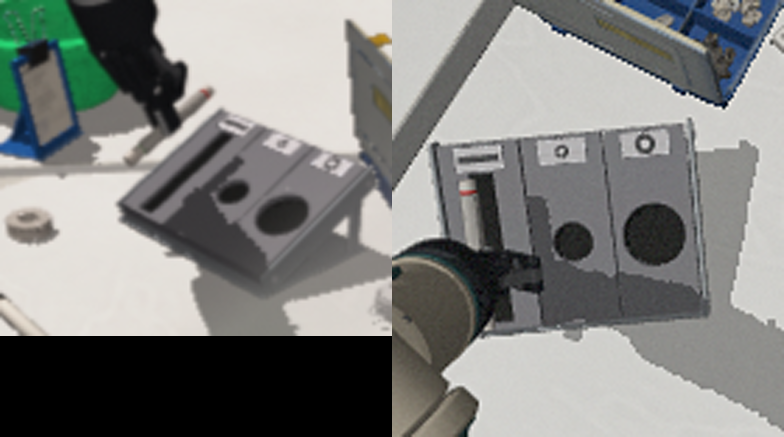

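The held plug's ends are seen at (130,160) and (210,92) in the side view, and its upper end at (467,183) in the top view. These match the prediction. The plug is in line above its recess, so I'll lower it.

Call:
carry_out(linear=[[0.008,0.0008,-0.0174],[0.008,0.0008,-0.0174],[0.008,0.0008,-0.0174],[0.008,0.0008,-0.0174],[0.008,0.0008,-0.0174],[0.0017,0.0002,-0.0036],[0.0017,0.0002,-0.0036],[0,0,0]], angular=[[0,0,0],[0,0,0],[0,0,0],[0,0,0],[0,0,0],[0,0,0],[0,0,0],[0,0,0]], hand=[0,0,0,0,0,0,0,0])

```text
clock: 8.0
position: [0.5224, -0.1285, 0.217]
ee_rot: [-0.01, 0.975, 0.045, 0.216]
contact_force: [0.1, 1.0, 0.3]
width: 0.0118
gripper_force: 58.8
```

Call:
carry_out(linear=[[0.0017,0.0002,-0.0036],[0.0008,0.0001,-0.0018],[0,0,0],[0.0008,0.0001,-0.0018],[0,0,0]], angular=[[0,0,0],[0,0,0],[0,0,0],[0,0,0],[0,0,0]], hand=[0,0,0,0,0])

```text
clock: 8.42
position: [0.5239, -0.1285, 0.2142]
ee_rot: [-0.01, 0.975, 0.045, 0.216]
contact_force: [0.0, -0.2, 0.5]
width: 0.0116
gripper_force: 58.9
```

Call:
carry_out(linear=[[0.0008,0.0001,-0.0018],[0,0,0],[0,0,0]], angular=[[0,0,0],[0,0,0],[0,0,0]], hand=[0,0,0])

```text
clock: 8.67
position: [0.5243, -0.1284, 0.2134]
ee_rot: [-0.01, 0.975, 0.045, 0.216]
contact_force: [-1.6, -0.9, 1.2]
width: 0.0116
gripper_force: 59.1
```

Call:
carry_out(linear=[[0.0008,0.0001,-0.0018],[0,0,0],[0,0,0]], angular=[[0,0,0],[0,0,0],[0,0,0]], hand=[0,0,0])

```text
clock: 8.92
position: [0.5247, -0.1284, 0.2124]
ee_rot: [-0.01, 0.975, 0.045, 0.216]
contact_force: [-1.4, -0.3, 3.4]
width: 0.0119
gripper_force: 59.2
```

Call:
carry_out(linear=[[0.0008,0.0001,-0.0018],[0,0,0],[0,0,0]], angular=[[0,0,0],[0,0,0],[0,0,0]], hand=[0,0,0])

```text
clock: 9.17
position: [0.5248, -0.1283, 0.2122]
ee_rot: [-0.01, 0.975, 0.045, 0.217]
contact_force: [-6.9, -0.4, 9.7]
width: 0.0118
gripper_force: 63.6
```

Contact came within a millimetre of the planned height, so I'll release and retreat along the normal.

Call:
carry_out(linear=[[-0.0008,-0.0001,0.0018],[0,0,0],[0,0,0],[0,0,0],[0,0,0],[-0.006,-0.0006,0.013],[-0.012,-0.001,0.026],[-0.016,-0.0015,0.035]], angular=[[0,0,0],[0,0,0],[0,0,0],[0,0,0],[0,0,0],[0,0,0],[0,0,0],[0,0,0]], hand=[0.15,0.2,0.25,0.3,0.35,0.4,0.5,0.6])

```text
clock: 9.83
position: [0.5073, -0.1297, 0.2486]
ee_rot: [-0.011, 0.976, 0.045, 0.215]
contact_force: [0.8, 0.3, 0.3]
width: 0.0511
gripper_force: 0.0
```

```bash
python3 - <<'E'
from h import *
import cv2
im=manip.get_image("side"); im2=manip.get_image("top")
a1=cv2.resize(im[115:215,270:390,::-1],None,fx=3.3,fy=3.3,interpolation=cv2.INTER_CUBIC)
a2=cv2.resize(im2[90:190,210:330,::-1],None,fx=3.3,fy=3.3,interpolation=cv2.INTER_CUBIC)
cv2.imwrite("pics/m2.png",np.hstack([a1,a2]))
s=manip.get_state();print(s["position"],s["ee_rot"],s["width"],s["qpos"])
E
```

```text
[ 0.50778422 -0.13020283  0.25160111] [-0.00863594  0.97484956  0.04522266  0.21805656] 0.05118826197108414 [-0.46654917  0.26196235  2.01963856  0.46183414  0.525514    0.64862023]
```

View pics/m2.png

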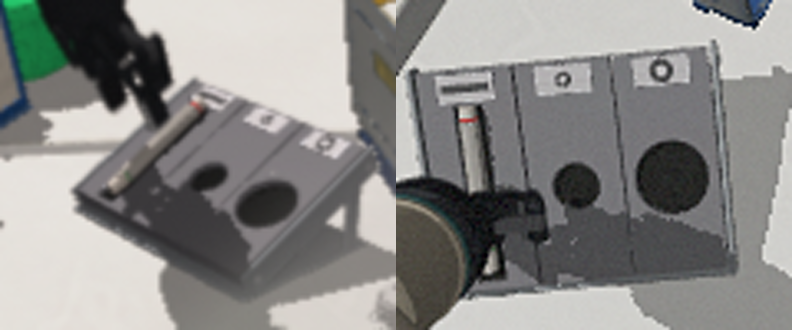

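The plug lies in its recess, with its upper end at (467,105) in the top half of the picture. Now I'll move to the ring and check its position in the side view.

Call:
carry_out(linear=[[0,0,0.05],[0,0,0.05],[-0.0222,0.0254,0],[-0.0222,0.0254,0],[-0.0222,0.0254,0],[-0.0222,0.0254,0],[-0.0222,0.0254,0],[-0.0222,0.0254,0]], angular=[[0,0,0],[0,0,0],[-0.0834,0.905,0],[-0.0834,0.905,0],[-0.0834,0.905,0],[-0.0834,0.905,0],[-0.0834,0.905,0],[-0.0834,0.905,0]], hand=[0.8,0.8,0.8,0.8,0.8,0.8,0.8,0.8])

```text
clock: 10.6
position: [0.4406, -0.053, 0.299]
ee_rot: [0.0, 0.999, 0.046, -0.002]
contact_force: [0.4, 0.4, 0.0]
width: 0.0685
gripper_force: 0.0
```

```bash
python3 - <<'E'
from h import *
import cv2
im=manip.get_image("side")
cv2.imwrite("pics/s3.png",cv2.resize(im[60:240,190:350,::-1],None,fx=3.3,fy=3.3,interpolation=cv2.INTER_CUBIC))
s=manip.get_state();print(s["position"],s["ee_rot"],s["width"],s["qpos"])
f=lambda X:(proj("side",np.array(X))-[190,60]+.5)*3.3-.5
print("ring top",f([.4411,-.0539,.016]),"+10mm x",f([.4511,-.0539,.016]),"+10 y",f([.4411,-.0439,.016]),"tip",f(s["position"]-[0,0,.168]))
q=[ 0.6117,-0.1925,0.0918]; C,R=frame(q)
for u in(-.0605-.0079,.0605-.0079): print("plug end",f(C+R@[u,.072,.0015]))
E
```

```text
[ 0.43884585 -0.05118215  0.29849667] [-0.00123302  0.99890089  0.04658879 -0.00499663] 0.0681137059988034 [-2.73483141e-01  1.71804998e-01  1.93697742e+00 -9.30132952e-04
  1.04307209e+00  1.20457314e+00]
ring top [229.66434599 389.75407357] +10mm x [239.75286144 386.8496309 ] +10 y [224.4180919  385.71428328] tip [214.49724642 266.82614538]
plug end [370.45329719 374.87152694]
plug end [463.66318838 289.89594457]
```

View pics/s3.png

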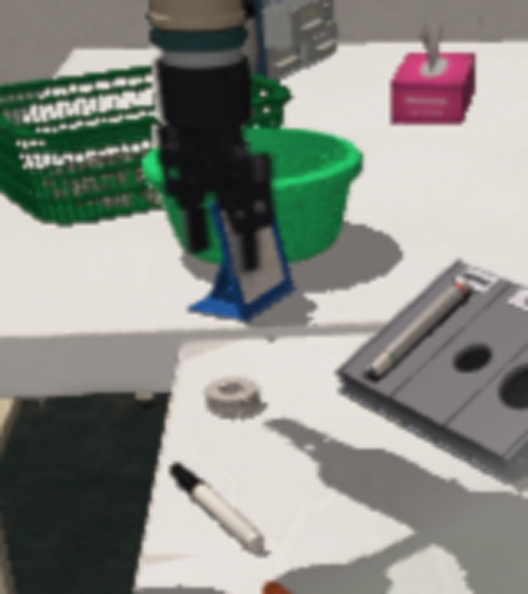

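The ring's top is seen at (231,388), predicted at (230,390). The seated plug's ends at (374,374) and (464,288) also match. I'll lower onto the ring and grip it.

Call:
carry_out(linear=[[0,0,-0.05],[0,0,-0.05],[0,0,-0.05],[0,0,-0.05],[0,0,-0.03],[0,0,-0.015],[0,0,0],[0,0,0]], angular=[[0,0,0],[0,0,0],[0,0,0],[0,0,0],[0,0,0],[0,0,0],[0,0,0],[0,0,0]], hand=[0.8,0.8,0.8,0.8,0.8,0.8,0.8,0.75])

```text
clock: 11.32
position: [0.4415, -0.0538, 0.1767]
ee_rot: [-0.0, 0.999, 0.046, 0.0]
contact_force: [1.0, -0.4, -0.0]
width: 0.064
gripper_force: 0.0
```

Call:
carry_out(linear=[[0,0,0],[0,0,0],[0,0,0],[0,0,0],[0,0,0],[0,0,0],[0,0,0],[0,0,0]], angular=[[0,0,0],[0,0,0],[0,0,0],[0,0,0],[0,0,0],[0,0,0],[0,0,0],[0,0,0]], hand=[0.65,0.6,0.55,0.5,0.4,0.4,0.4,0.4], force=60)

```text
clock: 11.98
position: [0.4415, -0.0537, 0.1782]
ee_rot: [0.0, 0.999, 0.046, 0.001]
contact_force: [-1.8, 0.3, 8.7]
width: 0.0438
gripper_force: 60.0
```

Call:
carry_out(linear=[[0,0,0],[0,0,0.01],[0,0,0.02],[0,0,0.03],[0,0,0.04],[0,0,0.04],[0,0,0.04],[0,0,0]], angular=[[0,0,0],[0,0,0],[0,0,0],[0,0,0],[0,0,0],[0,0,0],[0,0,0],[0,0,0]], hand=[0.4,0.4,0.4,0.4,0.4,0.4,0.4,0.4])

```text
clock: 12.65
position: [0.4424, -0.054, 0.2704]
ee_rot: [0.001, 0.999, 0.046, 0.004]
contact_force: [0.2, 1.0, -1.0]
width: 0.044
gripper_force: 61.5
```

```bash
python3 - <<'E'
from h import *
np.set_printoptions(precision=4,suppress=True)
import cv2
im=manip.get_image("side")
cv2.imwrite("pics/s4.png",cv2.resize(im[80:220,190:350,::-1],None,fx=4,fy=4,interpolation=cv2.INTER_CUBIC))
s=manip.get_state();print(s["position"],s["ee_rot"],s["width"],s["gripper_force"])
f=lambda X:(proj("side",np.array(X))-[190,80]+.5)*4-.5
print("exp ring bottom/top",f(s["position"]-[0,0,.177]),f(s["position"]-[0,0,.161]),"tip170",f(s["position"]-[0,0,.17]))
q=[ 0.6117,-0.1925,0.0918]; C,R=frame(q); sr=C+R@[-.0075,-.068,-.007]
h=sr+.237*R[:,2];print(h,(h-[.4411,-.0539,.267])/.5)
E
```

```text
[ 0.4418 -0.0538  0.2688] [0.0009 0.9989 0.0462 0.0026] 0.043621345063084835 61.451446244318504
exp ring bottom/top [270.4328 295.6898] [268.4867 274.4381] tip170 [269.5849 286.431 ]
[ 0.5144 -0.2697  0.2633] [ 0.1465 -0.4317 -0.0074]
```

View pics/s4.png

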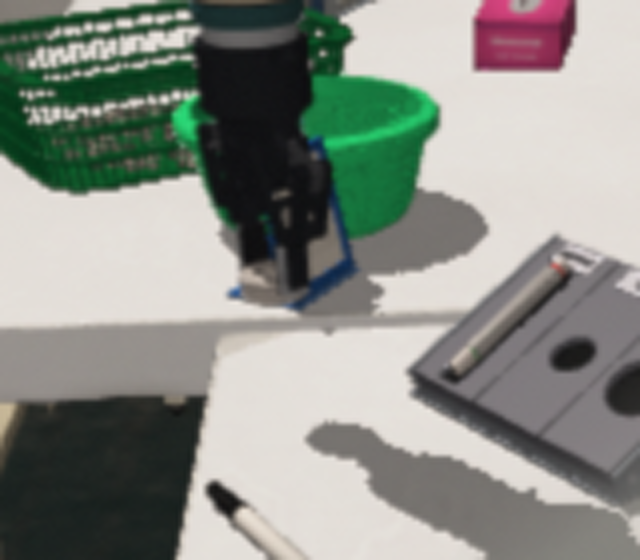

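The ring is held level, at about (268,285). I'll carry it over to its bay.

Call:
carry_out(linear=[[0.0183,-0.054,0.015],[0.0183,-0.054,0.015],[0.0183,-0.054,0.015],[0.0183,-0.054,0.015],[0.0183,-0.054,0],[0.0183,-0.054,0],[0.0183,-0.054,0],[0.0183,-0.054,0]], angular=[[0,0,0],[0,0,0],[0,0,0],[0,0,0],[0,0,0],[0,0,0],[0,0,0],[0,0,0]], hand=[0.4,0.4,0.4,0.4,0.4,0.4,0.4,0.4])

```text
clock: 13.37
position: [0.5141, -0.2708, 0.2953]
ee_rot: [-0.001, 0.999, 0.046, -0.001]
contact_force: [-0.8, -0.2, -0.6]
width: 0.0439
gripper_force: 61.5
```

Call:
carry_out(linear=[[0,0,0],[0,0,0],[0,0,0],[0,0,-0.01],[0,0,-0.02],[0,0,-0.037],[0,0,0],[0,0,0]], angular=[[0.0834,-0.905,0],[0.0834,-0.905,0],[0.0834,-0.905,0],[0.0834,-0.905,0],[0.0834,-0.905,0],[0.0834,-0.905,0],[0,0,0],[0,0,0]], hand=[0.4,0.4,0.4,0.4,0.4,0.4,0.4,0.4])

```text
clock: 14.03
position: [0.513, -0.2691, 0.2612]
ee_rot: [-0.012, 0.976, 0.044, 0.213]
contact_force: [0.4, -0.6, -1.2]
width: 0.044
gripper_force: 61.6
```

```bash
python3 - <<'E'
from h import *
import cv2
np.set_printoptions(precision=4,suppress=True)
from scipy.spatial.transform import Rotation as T
im=manip.get_image("side"); im2=manip.get_image("top")
a1=cv2.resize(im[105:215,275:395,::-1],None,fx=3.3,fy=3.3,interpolation=cv2.INTER_CUBIC)
a2=cv2.resize(im2[90:200,220:340,::-1],None,fx=3.3,fy=3.3,interpolation=cv2.INTER_CUBIC)
cv2.imwrite("pics/m3.png",np.hstack([a1,a2]))
s=manip.get_state();w,x,y,z=s["ee_rot"];Rt=T.from_quat([x,y,z,w]).as_matrix()
print(s["position"],s["width"],Rt[:,2])
q=[ 0.6117,-0.1925,0.0918]; C,R=frame(q)
for d in(.161,.177):
  X=s["position"]+Rt@[0,0,d];print("ring in face",R.T@(X-C),(proj("side",X)-[275,105]+.5)*3.3-.5,(proj("top",X)-[220,90]+.5)*3.3-.5+[396,0])
E
```

```text
[ 0.5146 -0.2699  0.2634] 0.04376408860271794 [ 0.4195  0.0385 -0.9069]
ring in face [-0.0075 -0.0681  0.069 ] [224.4136 174.9794] [635.537  192.5326]
ring in face [-0.0075 -0.0681  0.053 ] [230.084  189.6776] [636.4829 188.8335]
```

View pics/m3.png

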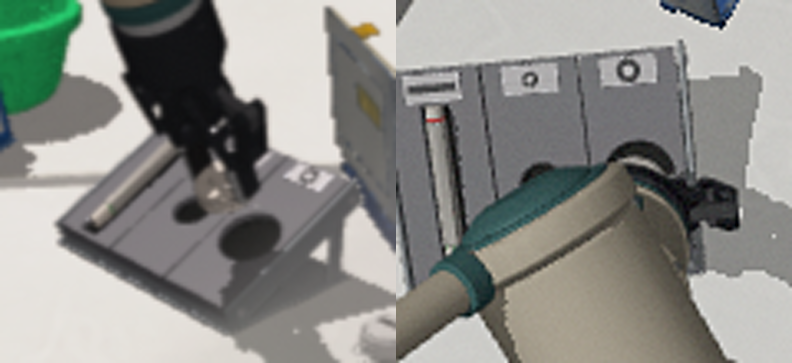

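The ring hangs between the fingers at about (215,190) in the side half, partly hidden by them. The picture budget is used up, so I'll check its pitch by fitting a rendered silhouette in code.

```bash
cat > fit.py <<'E'
from h import *
import cv2
from scipy.spatial.transform import Rotation as T
def sil(c,A,S=4,n=60):  # ring centre c, axes A (z axis along hole) -> full-res mask
    t=np.linspace(0,2*np.pi,n);m=np.zeros((400,640),np.uint8)
    pts=[proj("side",c+A@[.024*np.cos(k),.024*np.sin(k),z]) for k in t for z in(-.008,.008)]
    cv2.fillConvexPoly(m,cv2.convexHull(np.float32(pts)).round().astype(np.int32),1);return m>0
E
python3 - <<'E'
from fit import *
s=manip.get_state();w,x,y,z=s["ee_rot"];Rt=T.from_quat([x,y,z,w]).as_matrix()
im=cv2.imread("pics/m3.png");im=im[:363,:396]
full_=cv2.resize(im,(120,110),interpolation=cv2.INTER_AREA).astype(int)
b,g,r=full_[:,:,0],full_[:,:,1],full_[:,:,2];L=full_.mean(2)
M=np.zeros((400,640),int);M[105:215,275:395]=np.where(L<75,1,np.where((r-b>4)&(L>100),2,3))  #1 dark 2 ring 3 other
roi=np.zeros_like(M,bool);roi[150:176,325:356]=True
for row in M[148:176,322:362]: print("".join(".#o-"[v] for v in row))
best=[]
for ph in np.arange(-90,91,10):
  A=Rt@T.from_rotvec([0,np.radians(ph),0]).as_matrix()
  for dx in(-.006,-.003,0,.003,.006):
   for dz in(-.008,-.004,0,.004,.008):
    m=sil(s["position"]+Rt@[dx,0,.169+dz],A)
    best.append((int(((M==2)&roi&~m).sum()+((M==3)&m).sum()),ph,dx,dz))
print(sorted(best)[:12]);print([min(e for e in best if e[1]==p)[0] for p in np.arange(-90,91,10)])
E
```

```text
-oooo################---##########oooooo
-oooo-################--##########oooooo
ooooo--###############--##########oooooo
ooooo-###########-###############-oo-ooo
oooo-############--#############-oo-----
ooo-###--########-oo###########-oo------
oo-###---########ooo-#########-o--------
--###-----#######oooo#########----------
-###------#####--oooo-########----------
###--------###-oooooo-#########---------
##---------##-oooooo----#######---------
--------------oo--ooo---#######---------
-------------ooo---ooo---#######--------
------------ooooooooooo--#######--------
------------oooooooooo---######---------
--------------ooooooooo---#####---------
---------------oooooooo---####----------
----------###---oooooo-----#------------
--------######------ooo-----------------
-------########---oooooooooo------------
------#########--ooooooooo--------------
------##########-ooooooo----------------
------#########-------------#######-----
------########-----------############---
--------###-------------#############---
----------------------################--
---------------------#################--
---------------------#################--Traceback (most recent call last):
  File "<stdin>", line 14, in <module>
  File "fit.py", line 6, in sil
    pts=[proj("side",c+A@[.024*np.cos(k),.024*np.sin(k),z]) for k in t for z in(-.008,.008)]
         ~~~~^^^^^^^^^^^^^^^^^^^^^^^^^^^^^^^^^^^^^^^^^^^^^^
  File "h.py", line 11, in proj
    p=manip.camera_params(n);V=p["view"];c=V[:3,:3]@X+V[:3,3]
ValueError: time passes only in moves, steps and waits
```

```bash
sed -i 's/^from scipy.optimize.*/&\nCP={n:manip.camera_params(n) for n in("top","side")}/; s/p=manip.camera_params(n)/p=CP[n]/' h.py
python3 - <<'E'
from fit import *
s=manip.get_state();w,x,y,z=s["ee_rot"];Rt=T.from_quat([x,y,z,w]).as_matrix()
im=cv2.imread("pics/m3.png")[:363,:396]
f=cv2.resize(im,(120,110),interpolation=cv2.INTER_AREA).astype(int)
L=f.mean(2);M=np.zeros((400,640),int);M[105:215,275:395]=np.where(L<75,1,np.where((f[:,:,2]-f[:,:,0]>4)&(L>100),2,3))
roi=np.zeros_like(M,bool);roi[152:167,332:347]=True; win=np.zeros_like(roi);win[148:176,325:345]=True
best=[]
for ph in np.arange(-90,91,10):
  A=Rt@T.from_rotvec([0,np.radians(ph),0]).as_matrix()
  for dx in(-.006,-.003,0,.003,.006):
   for dz in(-.008,-.004,0,.004,.008):
    m=sil(s["position"]+Rt@[dx,0,.169+dz],A)
    best.append((int(((M==2)&roi&~m).sum()+((M==3)&m&win).sum()),int(ph),dx,dz))
print(sorted(best)[:12]);print([(int(p),min(e for e in best if e[1]==p)[0]) for p in np.arange(-90,91,10)])
m=sil(s["position"]+Rt@[0,0,.169],Rt)
for r in range(148,172): print("".join((".#o-"[M[r,c]] if not m[r,c] else ".@O="[M[r,c]]) for c in range(325,362)))
E
```

```text
[(28, -20, 0.006, 0), (28, -20, 0.006, 0.004), (28, 20, 0.006, 0.004), (29, -80, -0.003, 0.004), (29, -70, 0, 0.008), (29, -30, 0.003, 0), (29, -30, 0.003, 0.004), (29, 10, 0.006, 0.004), (30, -20, 0.003, 0), (30, 0, 0.006, 0.004), (30, 90, 0, 0.008), (31, -90, -0.003, 0)]
[(-90, 31), (-80, 29), (-70, 29), (-60, 33), (-50, 33), (-40, 31), (-30, 29), (-20, 28), (-10, 32), (0, 30), (10, 29), (20, 28), (30, 32), (40, 35), (50, 35), (60, 36), (70, 34), (80, 33), (90, 30)]
oo################---##########oooooo
oo-################--##########oooooo
oo--###############--##########oooooo
oo-###########-####@@@@#######-oo-ooo
o-############--@@@@@@@@@####-oo-----
-###--#######@=OO@@@@@@@@@@#-oo------
###---######@@OOO=@@@@@@@@@-o--------
##-----####@@@OOOO@@@@@@@@@----------
#------###@@==OOOO=@@@@@@@@=---------
--------##@=OOOOOO=@@@@@@@@@---------
--------#@=OOOOOO====@@@@@@@=--------
---------==OO==OOO===@@@@@@@=--------
---------=OOO===OOO===@@@@@@@--------
---------OOOOOOOOOOO==@@@@@@@--------
---------OOOOOOOOOO===@@@@@@=--------
----------=OOOOOOOOO===@@@@@---------
----------==OOOOOOOO===@@@@=---------
-------###-==OOOOOO=====@==----------
-----######======OOO======-----------
----########===OOOOOOOOOo------------
---#########-=OOOOOOOOO--------------
---##########-oOOOOoo----------------
---#########-------------#######-----
---########-----------############---
```

The flat-ring silhouette covers the seen ring pixels almost exactly, and a 60 N line grip would hardly slip. I'll lower it and use the contact height as the test.

Call:
carry_out(linear=[[0.008,0.0008,-0.0174],[0.008,0.0008,-0.0174],[0.008,0.0008,-0.0174],[0.008,0.0008,-0.0174],[0.0034,0.0003,-0.0072],[0.0017,0.0002,-0.0036],[0,0,0],[0,0,0]], angular=[[0,0,0],[0,0,0],[0,0,0],[0,0,0],[0,0,0],[0,0,0],[0,0,0],[0,0,0]], hand=[0.4,0.4,0.4,0.4,0.4,0.4,0.4,0.4])

```text
clock: 14.8
position: [0.533, -0.2678, 0.2229]
ee_rot: [-0.01, 0.975, 0.045, 0.216]
contact_force: [0.4, -0.0, -0.3]
width: 0.0437
gripper_force: 61.6
```

Call:
carry_out(linear=[[0.0017,0.0002,-0.0036],[0,0,0],[0.0017,0.0002,-0.0036],[0,0,0],[0,0,0]], angular=[[0,0,0],[0,0,0],[0,0,0],[0,0,0],[0,0,0]], hand=[0.4,0.4,0.4,0.4,0.4])

```text
clock: 15.22
position: [0.5345, -0.2676, 0.2195]
ee_rot: [-0.01, 0.975, 0.045, 0.216]
contact_force: [-0.2, 0.0, -1.1]
width: 0.0439
gripper_force: 61.6
```

Call:
carry_out(linear=[[0.0017,0.0002,-0.0036],[0,0,0],[0.0017,0.0002,-0.0036],[0,0,0],[0,0,0]], angular=[[0,0,0],[0,0,0],[0,0,0],[0,0,0],[0,0,0]], hand=[0.4,0.4,0.4,0.4,0.4])

```text
clock: 15.63
position: [0.5363, -0.2673, 0.2156]
ee_rot: [-0.01, 0.975, 0.045, 0.216]
contact_force: [-0.0, 0.4, -1.6]
width: 0.0436
gripper_force: 61.6
```

Call:
carry_out(linear=[[0.0017,0.0002,-0.0036],[0,0,0],[0,0,0]], angular=[[0,0,0],[0,0,0],[0,0,0]], hand=[0.4,0.4,0.4])

```text
clock: 15.88
position: [0.5371, -0.2673, 0.2139]
ee_rot: [-0.01, 0.975, 0.045, 0.216]
contact_force: [0.3, 0.1, -0.8]
width: 0.0437
gripper_force: 61.6
```

Call:
carry_out(linear=[[0.0017,0.0002,-0.0036],[0,0,0],[0,0,0]], angular=[[0,0,0],[0,0,0],[0,0,0]], hand=[0.4,0.4,0.4])

```text
clock: 16.13
position: [0.538, -0.2672, 0.2121]
ee_rot: [-0.01, 0.975, 0.045, 0.216]
contact_force: [0.3, 0.1, -0.5]
width: 0.0439
gripper_force: 61.6
```

The ring's bottom is about 3.4 mm below the face with no contact, so it is flat and inside the recess. I'll go on until it touches.

Call:
carry_out(linear=[[0.0008,0.0001,-0.0018],[0,0,0],[0.0008,0.0001,-0.0018],[0,0,0],[0,0,0]], angular=[[0,0,0],[0,0,0],[0,0,0],[0,0,0],[0,0,0]], hand=[0.4,0.4,0.4,0.4,0.4])

```text
clock: 16.55
position: [0.5388, -0.2671, 0.2104]
ee_rot: [-0.01, 0.975, 0.045, 0.216]
contact_force: [-0.3, -0.3, -0.9]
width: 0.0439
gripper_force: 61.6
```

Call:
carry_out(linear=[[0.0008,0.0001,-0.0018],[0,0,0],[0,0,0]], angular=[[0,0,0],[0,0,0],[0,0,0]], hand=[0.4,0.4,0.4])

```text
clock: 16.8
position: [0.5391, -0.2671, 0.2098]
ee_rot: [-0.01, 0.975, 0.045, 0.216]
contact_force: [-2.4, 0.4, 1.7]
width: 0.0436
gripper_force: 63.4
```

Call:
carry_out(linear=[[0.0008,0.0001,-0.0018],[0,0,0],[0,0,0]], angular=[[0,0,0],[0,0,0],[0,0,0]], hand=[0.4,0.4,0.4])

```text
clock: 17.05
position: [0.5392, -0.267, 0.2097]
ee_rot: [-0.01, 0.975, 0.045, 0.216]
contact_force: [-6.7, 0.2, 7.8]
width: 0.044
gripper_force: 67.8
```

It touched at the expected height. I'll release and retreat clear.

Call:
carry_out(linear=[[-0.0008,-0.0001,0.0018],[0,0,0],[0,0,0],[0,0,0],[0,0,0],[-0.006,-0.0006,0.013],[-0.016,-0.0015,0.035],[-0.016,-0.0015,0.035]], angular=[[0,0,0],[0,0,0],[0,0,0],[0,0,0],[0,0,0],[0,0,0],[0,0,0],[0,0,0]], hand=[0.56,0.6,0.65,0.7,0.7,0.7,0.7,0.7])

```text
clock: 17.72
position: [0.5197, -0.2686, 0.2508]
ee_rot: [-0.011, 0.975, 0.045, 0.215]
contact_force: [-0.3, -0.7, 0.4]
width: 0.0597
gripper_force: 0.0
```

Call:
carry_out(linear=[[-0.03,0,0.05],[-0.05,0,0.05],[-0.06,0,0.04],[-0.06,0,0.04],[-0.06,0,0.02],[-0.06,0,0],[0,0,0],[0,0,0]], angular=[[0,0,0],[0,0,0],[0,0,0],[0,0,0],[0,0,0],[0,0,0],[0,0,0],[0,0,0]], hand=[0.7,0.7,0.7,0.7,0.7,0.7,0.7,0.7])

```text
clock: 18.38
position: [0.359, -0.2688, 0.3517]
ee_rot: [-0.009, 0.975, 0.044, 0.217]
contact_force: [-0.8, 0.5, 0.4]
width: 0.0599
gripper_force: 0.0
```

```bash
python3 - <<'E'
from fit import *
np.set_printoptions(precision=4,suppress=True)
q=[ 0.6117,-0.1925,0.0918]; C,R=frame(q)
b0=cv2.imread("pics/top0.png").astype(int);t=manip.get_image("top")[:,:,::-1].astype(int)
L=t.mean(2);d=np.abs(t-b0).mean(2)
def comp(uc,vc,hu,hv,zt):
    # bright (gauge) pixels within recess region, measured on plane zt above the face
    P=[];px=proj("top",C+R@[uc,vc,zt]);r=40
    for v in range(int(px[1])-r,int(px[1])+r):
        for u in range(int(px[0])-r,int(px[0])+r):
            o,dd=ray("top",(u,v));N=R[:,2];X=o+dd*((C+N*zt-o)@N/(dd@N));w=R.T@(X-C)
            if abs(w[0]-uc)<hu and abs(w[1]-vc)<hv and L[v,u]>135: P.append(w)
    P=np.array(P);return len(P),P.min(0)-[uc,vc,0],P.max(0)-[uc,vc,0],(P.min(0)+P.max(0))/2-[uc,vc,0]
print("ring",comp(-.0075,-.068,.032,.032,.009));print("plug",comp(-.0079,.072,.068,.014,.003))
s=manip.get_state();print(s["clock"],s["position"])
px=proj("top",C+R@[-.0075,-.068,.009]).round().astype(int);print(px)
for r in range(px[1]-14,px[1]+15): print("".join(" .:-=+*#%@"[min(9,int(L[r,c]//26))] for c in range(px[0]-16,px[0]+17)))
E
```

```text
ring (237, array([-0.0221, -0.0214,  0.009 ]), array([0.0238, 0.0225, 0.009 ]), array([0.0008, 0.0005, 0.009 ]))
plug (187, array([-0.0578, -0.0115,  0.003 ]), array([0.0679, 0.0095, 0.003 ]), array([ 0.0051, -0.001 ,  0.003 ]))
18.4333 [ 0.3599 -0.269   0.3516]
[293 144]
:============================-:+-
:=============================:+-
:=============--::-===========:*-
:-=========-:.  . ...-========:*=
:-========. -.*+++=-:..-======-*=
--======-. *********==:.-=====-+=
-:======.:+***********=:.-====-+=
=:=====:.**************-: ====-=+
=:====- +**************#- :===-=+
=:====:.****************+  ===--+
=:==== +******=-:-+******: .===-+
=:===-:******-    .-*****+..==-:+
=:-==:.*****+     ..=*****:.===:+
=--==:-*****:     ..:*****: -==:+
=-:==:-*****.    .. .*****- :==:*
==:==-=*****.  . ...:*****: :==-*
==:==--*****=.   .. +*****..-==:+
==.==-.******::.  .=******..:==-+
==:===:=******=.-==******=.:===-=
==-===-:*****************..:===-=
==-====--***************+.::====-
==:-====:=*************=.::=====-
==--=====--**********#-.::=====-:
==-:======--=*******--:::=======:
===:========---:=:--:::=========-
===:==============::============:
===:============================-
===:============================-
===:============================-
```

Seen from above, the ring lies in the large recess, its centre within 1 mm and a dark gap almost all round. The plug lies along its own recess. The arm is clear, so I'm handing in the job.

```bash
python3 -c "
from rig import manip
print(manip.sign_off())"
```

```text
the job is handed in; nothing more can be done
None
```

The job is handed in at about 18.4 s: the ring gauge and the plug gauge each lie in their own recess in the rack, and nothing else was touched; the sign-off gave no verdict, so the pass is not confirmed.

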